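Prop the lid of the damp box

TASK

The lid of the plywood damp box is standing open on nothing but its stiff hinge. Swing the prop rod on the box's left side up out of its spring clip as far as it goes, then ease the lid down until the rod's tip is fully through the slot of the lid's bracket and the rod's collar carries the lid, and let go.

Things in the scene. Friction and masses are not known exactly. Their poses are not given: they have to be found in the camera images.
- damp_box: open-topped plywood box, 220 mm deep (its x), 240 mm wide (its y), rim 105 mm above the table, fixed to the table. Origin: centre of its underside on the table; x points to its back (the hinge side), away from the robot, y to its left, z up
- damp_lid (a joint): angle of the lid in rad: 0 shut, 1.571 upright, grows as it opens (stop at 1.65). Starts 1.3 to 1.5. The stiff hinge holds it still above about 1.2 rad; lower down the lid sinks and falls shut by its weight (0.6 kg). Propped on the rod it stands at about 0.86
- lid_hinge (a point): point on the lid's hinge line (along the box's y), at the top back edge of the box, midway along it. The lid is a plywood plate 12 mm thick, 240 mm wide, reaching 225 mm from this line; its axes: -x from the hinge to the free edge, y along the hinge, z out of its upper (outer) face
- lid_edge (a point): middle of the lid's free edge, half-way through its 12 mm thickness. The edge is bare and can be pinched across its thickness, with the fingers pointing along the lid towards the hinge. Axes as lid_hinge
- slot (a point): centre of the slot in the steel angle bracket that stands out from the lid's left edge, on the bracket's inner (under) face; slot 32 mm long along the lid, 16 mm wide, in 5 mm plate, centre 132 mm from the hinge line and 165 mm left of lid_hinge. Axes as lid_hinge
- prop_rod (a joint): angle of the prop rod in rad: 0 lying level in its spring clip with its tip to the back of the box, grows as it swings up towards the front; solid stop at 0.847, where its tip lines up with the slot. A stiff pivot keeps the rod where it is left. It takes about 3 N at the grip to turn it, about 5 N to snap it up out of the clip; anywhere from 0.78 to the stop lines up with the slot
- rod_pivot (a point): pivot of the prop rod, 45 mm outside the box's left wall, 90 mm above the table, near the front (80 mm in front of the box's middle, 165 mm left of it); its axis runs along the box's y. The rod (10 mm round bar) lies from here towards the back
- rod_grip (a point): centre of the black rubber grip on the rod, 100 mm from the pivot; the grip is 50 mm long, 15 mm thick. Free space of 37 mm to the box wall, whose rim stands 15 mm higher than the rod. The clip holds the rod 137 mm from the pivot
- rod_tip (a point): end of the rod's plain tip (9 mm thick), 177 mm from the pivot. A collar 23 mm in diameter, whose face is 22 mm behind this end, cannot pass the slot and carries the lid

How it is judged (in metres and radians):
On the way:
1. the prop rod is out of its clip and swung up under the standing lid (value of joint prop_rod above 0.74 rad and value of joint damp_lid above 1 rad), for 0.2 s.
At the end, for the whole second after the job is handed in: the rod is up (over 0.74 rad), its tip stands at least 14 mm through the slot, within 18 mm of the slot's middle, and the lid rests still on the rod at 0.78 to 0.93 rad, bearing on it with more than 0.2 N (value of joint damp_lid between 0.78 and 0.93 rad and velocity of joint damp_lid between -0.1 and 0.1 rad/s and value of joint prop_rod above 0.74 rad and z of rod_tip in the frame of slot above 0.014 m and x of rod_tip in the frame of slot between -0.018 and 0.018 m and contact force between damp_lid and prop_rod above 0.2 N); the robot touches nothing.
It fails at once if the lid falls or is pushed shut past its propped position (value of joint damp_lid below 0.7 rad).
It fails at once if the lid drops faster than 1.5 rad/s instead of being eased down (velocity of joint damp_lid below -1.5 rad/s).
It also fails if it takes over 48 s, if anything falls off the work surface, if the arm or the gripper's body presses on something with over 40 N, if the wrist force passes 120 N, or if a joint passes its speed limit or range.

ROBOT

A 7-joint arm with a two-finger parallel gripper is mounted at the origin on a cart in front of the work surface, level with it; the furniture and walls round the work are solid. World frame = base frame: x ahead of the robot, y to its left, z up, the work surface at z = 0. Lengths are in m, angles in degrees, forces in N, time in s.
With the tool pointing down it reaches from about 0.425 to 1.025 m from the base axis. Payload 3.6 kg.
Tool frame: the origin (TCP) lies midway between the tips of the shut fingers; the grasp point (between the pads) lies 19 mm behind it; z points along the fingers, x is the direction in which the jaws open and shut, and the axes are right-handed (so a half turn about z gives the same grasp; the last joint's range is limited). The gripper opens to 85 mm and grips with 20 to 120 N. Pads are 22 mm wide; open, the fingers measure 114 mm over their backs; the gripper's body (76 mm by 85 mm) begins 54 mm behind the grasp point. The pads swing forward as they close: fully open they stand 13 mm farther back than shut.
Start: joints at [-80.3, 33.873, 2.773, 92.16, -1.908, 54.013, -1.931], TCP at [0.188, 0.7, 0.231] pointing down, gripper open.
Joint ranges: [-153.93, 153.93], [-27.13, 128.08], [-72.61, 78.16], [10.71, 143.7], [-87.88, 267.88], [4.46, 118.87], [-176.78, 176.78]. Speed limits (degrees/s): [147.25, 147.25, 180, 180, 180, 180, 180].

INTERFACE

Orientations are given as a 3x3 rotation matrix whose columns are the frame's x, y, z axes.
In Python, from workcell import ctrl gives the robot as it stands. The module is installed in compiled form; this text tells all that it offers.
- The arm moves only by the shell command python3 -m jog 'ROWS' [FORCE]. ROWS is JSON, a list that holds one entry, the list of rows, each a list of 7 numbers: the shift along the world's x, y, z scaled (see below), then the turn, a rotation vector about the world's x, y, z scaled (see below), then the opening, from -1 (shut) to 1 (fully open). In form: [[[tx, ty, tz, wx, wy, wz, jaw], ...]]. A call has 1 to 12 rows; each row is the pose to reach, as a shift and turn from the pose commanded when the call began, turning the shorter way round; what a row does not reach only later rows make up. The controller multiplies each number of a shift by 0.4 m and each number of a turn by pi rad. A row lasts 1/12 s, in which the tool goes at most 41.7 mm and 7.16 degrees, less where a joint would pass 70% of its speed; a pose out of reach is approached as far as the arm can. A call with a number of a shift or a turn outside -1 to 1 is refused whole. A call with a gripper value outside its range is refused whole. The fingers move at their own pace and stop on an object; FORCE is the grip in N (left out, the last holds). Time passes only in rows, so rows that repeat a pose let the fingers close. It gives the time, the measured TCP pose, the force and the opening at its end, in the units of the state.
- ctrl.get_state(): the state, without advancing time (a new reading comes with each control period).
- ctrl.read_camera(name): name is "scene" or "top"; returns a dict with "img" (400x640x3 uint8, blue, green, red), "z_map" (400x640 float32, m along the optical axis (not along the pixel's ray), 0 where there is no reading), "fx", "fy", "cx", "cy" (pixels), "T" (4x4, takes a point from camera to world coordinates). Camera axes: x right, y up, looking along -z (the intrinsics and any distortion apply to the point x, -y, -z); pixel columns grow to the right and rows downward; lengths in m; the calibration is good to about 2 mm. A picture is of the moment at which its call begins.
- ctrl.sign_off(): hands the job in, once; it reports no verdict.
The state is a dict: "time_s": time; "joint_positions": joint angles; "qvel": joint speeds; "joint_torque": joint torques, N m; "tcp_pos": TCP position; "orientation": TCP orientation; "ft_force": force on the tool from outside, world axes, zero at the start; "torque": the same for the moment, N m; "width": finger opening in m.
Only numpy, scipy, OpenCV 4.12 (cv2) and the standard library are available. Lean on these libraries where they do the work, as an engineer would, in place of code of your own. Each camera call takes 0.05 s, during which the arm holds its last target.

## Working session

There is one attempt and no reset: what is moved stays moved. The work goes in short steps, Python scripts to look and compute and a shell command to move; the robot and the scene stay as the last step left them, time stands still between calls to the robot, and variables do not carry over. Pictures are saved under pics/ and viewed, and the job is handed in when it is done.

```bash
mkdir -p pics; cat > h.py <<'E'
import numpy as np, cv2
from workcell import ctrl
def cam(n):
    d=ctrl.read_camera(n); return d
def pt(d,u,v,z=None):
    z=d['z_map'][int(v),int(u)] if z is None else z
    p=np.array([(u-d['cx'])/d['fx']*z,-(v-d['cy'])/d['fy']*z,-z,1]); return (np.array(d['T'])@p)[:3]
def cloud(d):
    z=d['z_map'];v,u=np.indices(z.shape)
    P=np.stack([(u-d['cx'])/d['fx']*z,-(v-d['cy'])/d['fy']*z,-z,np.ones_like(z)],-1)
    return (P@np.array(d['T']).T)[...,:3]
E
python3 - <<'E'
from h import *
for n in('scene','top'):
    d=cam(n); cv2.imwrite(f'pics/{n}0.png',d['img']); print(n,[k for k in d],d['fx'],d['fy'],d['cx'],d['cy'],np.round(d['T'],3).tolist())
    np.savez(f'{n}0.npz',**{k:d[k] for k in('img','z_map','fx','fy','cx','cy','T')})
print(ctrl.get_state())
E
```

```text
scene ['img', 'z_map', 'fx', 'fy', 'cx', 'cy', 'T'] 520.0714525975728 520.0714525975728 322.89685308584075 206.0477495098884 [[0.874, 0.336, -0.35, 0.25], [-0.485, 0.585, -0.65, -0.838], [-0.013, 0.739, 0.674, 0.669], [0.0, 0.0, 0.0, 1.0]]
top ['img', 'z_map', 'fx', 'fy', 'cx', 'cy', 'T'] 471.56622608309925 471.56622608309925 322.00846046643676 199.4997028864534 [[0.013, 0.991, -0.135, 0.406], [-1.0, 0.011, -0.012, -0.288], [-0.01, 0.135, 0.991, 0.955], [0.0, 0.0, 0.0, 1.0]]
{'time_s': 0.1, 'joint_positions': array([-80.29990363,  33.92425779,   2.76897583,  92.22836219,
        -1.90883132,  54.01269668,  -1.93282539]), 'qvel': array([-0.00617456, -0.05287998,  0.00679019, -0.2069233 , -0.04022465,
       -0.01038723,  0.0495472 ]), 'joint_torque': array([ 3.34344950e-03, -5.49996650e+01,  1.55249421e+00, -1.98825377e+01,
        9.64079169e-03,  3.81940015e-03,  3.88114501e-06]), 'tcp_pos': array([0.18815107, 0.69938844, 0.23021273]), 'orientation': array([[ 2.59766515e-01,  9.65671361e-01, -4.23616167e-04],
       [ 9.65669222e-01, -2.59766833e-01, -2.03616416e-03],
       [-2.07630684e-03,  1.19854172e-04, -9.99997837e-01]]), 'ft_force': array([-0.05237007, -0.59177284, -0.08814641]), 'torque': array([-2.46687607e-05, -4.17956060e-02,  4.95202628e-03]), 'width': 0.08555574782200845}
```

View pics/scene0.png

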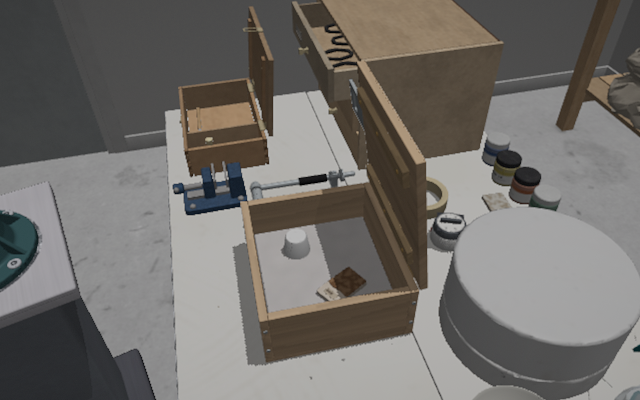

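View pics/top0.png

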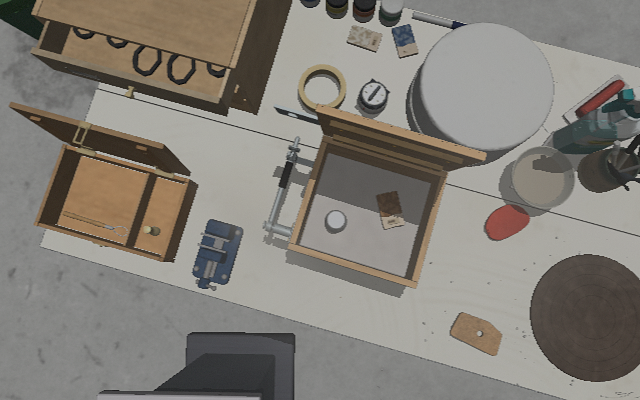

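The scene view shows the box with its lid open at (320,260) and the rod with black grip at (313,181). In the top view the rim corners are about (323,138), (445,172), (413,284) and (289,250), the grip is at (287,175), and the bracket is at (296,114).

```bash
python3 - <<'E'
from h import *
T=dict(np.load('top0.npz'));S=dict(np.load('scene0.npz'))
def ray(d,u,v,h):
    a=pt(d,u,v,1.0);o=d['T'][:3,3];return o+(a-o)*(h-o[2])/(a[2]-o[2])
for n,u,v in[('BL',323,138),('BR',445,172),('FR',415,286),('FL',289,250)]: print(n,ray(T,u,v,.105).round(4),pt(T,u,v).round(4))
for n,d in(('T',T),('S',S)):
    C=cloud(d);hsv=cv2.cvtColor(d['img'],cv2.COLOR_BGR2HSV)
    print(n)
    m=((d['img'].max(-1)<45)&(C[...,2]>.06)&(C[...,2]<.13)).astype(np.uint8)
    k,l,s,c=cv2.connectedComponentsWithStats(m)
    for i in range(1,k):
        if s[i,4]>25: print(s[i],c[i].round(1),np.median(C[l==i],0).round(4))
for w in[(400,30),(520,0)]:pass
i=T['img'][90:270,240:460];cv2.imwrite('pics/tz.png',cv2.resize(i,None,fx=3.3,fy=3.3)[:600])
i=S['img'][60:260,230:440];cv2.imwrite('pics/sz.png',cv2.resize(i,None,fx=3,fy=3))
E
```

```text
BL [ 0.6363 -0.2782  0.105 ] [ 0.6358 -0.2782  0.1069]
BR [ 0.5746 -0.5019  0.105 ] [ 0.5746 -0.5019  0.105 ]
FR [ 0.3687 -0.4444  0.105 ] [ 0.3687 -0.4446  0.1039]
FL [ 0.4293 -0.2198  0.105 ] [ 0.4322 -0.2113 -0.    ]
T
[622 135  18  30 165] [632.7 147.6] [ 0.6248 -0.8439  0.1061]
[607 161  10  16  58] [611.5 168.9] [ 0.5836 -0.8072  0.1013]
[279 162  14  24 138] [286.2 171.8] [ 0.5746 -0.2107  0.0969]
S
[299 174  28  11 188] [312.5 179.2] [ 0.5671 -0.214   0.0945]
```

```bash
python3 - <<'E'
from h import *
# lid plane: points above z 0.13 of lid
for n in('top','scene'):
    d=dict(np.load(n+'0.npz'));C=cloud(d)
    print(n)
    if n=='scene':
        for u,v in[(360,65),(358,90),(375,120),(420,160),(425,280),(350,85),(357,110),(362,150),(400,180),(345,175),(256,190)]: print(u,v,C[v,u].round(4))
    else:
        for u,v in[(319,107),(485,155),(482,163),(280,108),(300,116),(310,120),(293,150),(280,228),(290,160)]: print(u,v,C[v,u].round(4))
E
```

```text
top
319 107 [ 0.6188 -0.2748  0.3306]
485 155 [ 0.5536 -0.4992  0.3314]
482 163 [ 0.6095 -0.5962  0.0258]
280 108 [ 0.6401 -0.2139  0.262 ]
300 116 [ 0.6332 -0.2436  0.2449]
310 120 [ 0.6304 -0.2588  0.2338]
293 150 [ 0.6149 -0.2225  0.0973]
280 228 [ 0.4691 -0.2019  0.098 ]
290 160 [ 0.5959 -0.2173  0.0967]
scene
360 65 [ 0.6119 -0.2821  0.3279]
358 90 [ 0.6007 -0.2966  0.2995]
375 120 [ 0.5793 -0.3723  0.2999]
420 160 [ 0.5528 -0.4974  0.3284]
425 280 [ 0.579  -0.5108  0.127 ]
350 85 [ 0.6379 -0.2156  0.2576]
357 110 [ 0.6333 -0.2455  0.2296]
362 150 [ 0.717  -0.1396  0.0543]
400 180 [ 0.5493 -0.4722  0.2841]
345 175 [ 0.6228 -0.2305  0.0924]
256 190 [ 0.4682 -0.1967  0.0987]
```

View pics/tz.png

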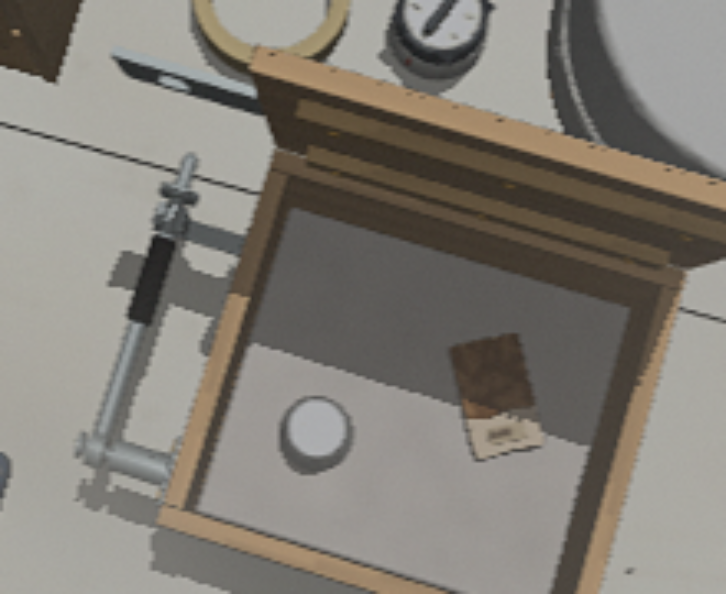

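View pics/sz.png

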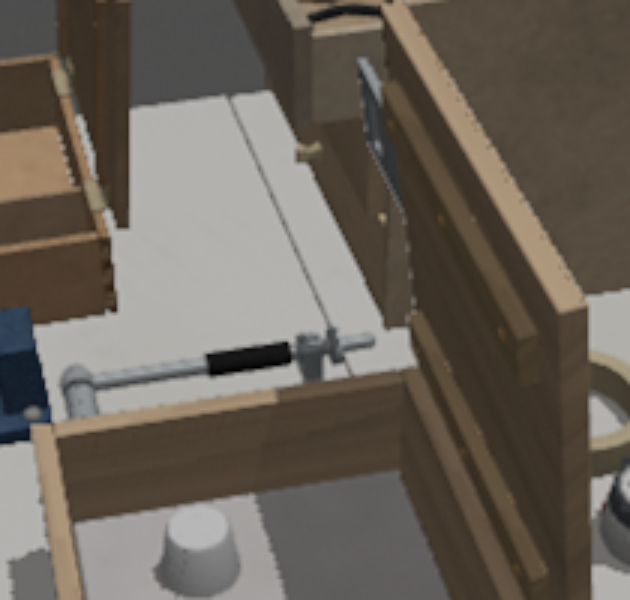

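```bash
cat >> h.py <<'E'
YAW=np.deg2rad(-15.5);BO=np.array([0.505,-0.3615,0]);RB=np.array([[np.cos(YAW),-np.sin(YAW),0],[np.sin(YAW),np.cos(YAW),0],[0,0,1]])
def tobox(p): return (np.asarray(p)-BO)@RB
def tow(p): return np.asarray(p)@RB.T+BO
E
python3 - <<'E'
from h import *
T=dict(np.load('top0.npz'));S=dict(np.load('scene0.npz'))
# height map
P=np.vstack([cloud(T)[T['z_map']>0].reshape(-1,3),cloud(S)[S['z_map']>0].reshape(-1,3)])
P=P[np.isfinite(P).all(1)]
print('cols y .8..-.6');
for x0 in np.arange(0.1,1.0,.1):
    print(round(x0,1),[round(float(q[:,2].max()),2) if len(q:=P[(P[:,0]>=x0)&(P[:,0]<x0+.1)&(P[:,1]>=y0)&(P[:,1]<y0+.1)]) else -1 for y0 in np.arange(.8,-.7,-.1)])
# lid
for n,d in(('T',T),('S',S)):
    B=tobox(cloud(d)); m=(d['z_map']>0)&(abs(B[...,1])<.118)&(B[...,2]>.13)&(B[...,0]>.03)&(B[...,0]<.16)
    q=B[m]; print(n,len(q),'top z',np.percentile(q[:,2],[50,98,99.5]).round(4))
    e=q[q[:,2]>.322]; print('edge x',np.percentile(e[:,0],[2,50,98]).round(4),'y',np.percentile(e[:,1],[1,99]).round(4))
    for z0 in np.arange(.13,.33,.02):
        s=q[(q[:,2]>z0)&(q[:,2]<z0+.02)]
        if len(s)>20: print(z0.round(2),np.percentile(s[:,0],[5,50,95]).round(4))
    # box rim
    r=B[(abs(B[...,2]-.105)<.003)&(abs(B[...,0])<.13)&(abs(B[...,1])<.14)]
    print('rim x',np.percentile(r[:,0],[1,99]).round(4),'y',np.percentile(r[:,1],[1,99]).round(4))
    # rod
    m=(abs(B[...,1]-.165)<.02)&(abs(B[...,2]-.095)<.01)&(B[...,0]>-.06)&(B[...,0]<.12);r=B[m]
    for x0 in np.arange(-.06,.12,.02):
        s=r[(r[:,0]>x0)&(r[:,0]<x0+.02)]
        if len(s)>3: print('rod',x0.round(2),np.median(s,0).round(4),s[:,2].max().round(4))
    m=(B[...,1]>.125)&(B[...,1]<.2)&(B[...,2]>.17)&(abs(B[...,0]-.1)<.05);print('bracket',m.sum(),B[m].min(0).round(4),B[m].max(0).round(4),np.median(B[m],0).round(4))
E
```

```text
cols y .8..-.6
0.1 [-0.74, -0.73, -0.74, -0.74, -0.74, -0.74, -0.73, 0.01, 0.01, 0.01, 0.0, -0.74, -0.74, -0.74, 0.0]
0.2 [-0.74, -0.74, -0.74, -0.73, -0.74, -0.74, -0.74, -0.74, -0.74, -0.74, -0.0, 0.01, 0.01, 0.01, 0.01]
0.3 [-0.74, -0.74, -0.74, -0.74, -0.74, -0.74, -0.74, 0.01, 0.01, 0.07, 0.01, 0.01, 0.11, 0.11, 0.01]
0.4 [-0.74, -0.74, -0.74, -0.74, -1, -1, 0.07, 0.07, 0.07, 0.07, 0.1, 0.11, 0.11, 0.11, 0.01]
0.5 [-0.74, -0.74, -1, -1, -1, -1, 0.07, 0.24, 0.24, 0.24, 0.1, 0.3, 0.33, 0.33, 0.33]
0.6 [-0.74, -0.74, -1, -1, -1, -1, 0.24, 0.24, 0.24, 0.24, 0.24, 0.33, 0.33, 0.14, 0.14]
0.7 [-0.73, -0.74, -1, -1, -1, -1, 0.0, 0.25, 0.25, 0.25, 0.25, 0.03, 0.06, 0.14, 0.14]
0.8 [-0.74, -0.74, -0.74, -1, -1, -1, -1, 0.25, 0.25, 0.25, 0.25, 0.03, 0.03, 0.14, 0.14]
0.9 [-0.74, -0.74, -0.74, -1, -1, -1, -1, -1, 0.25, 0.25, 0.25, 0.25, 0.06, 0.06, 0.02]
T 4845 top z [0.3017 0.3315 0.3322]
edge x [0.0773 0.0834 0.0904] y [-0.1157  0.115 ]
0.13 [0.0931 0.0955 0.1575]
0.15 [0.0919 0.0965 0.1018]
0.17 [0.0965 0.0987 0.1009]
0.19 [0.0938 0.096  0.0983]
0.21 [0.0917 0.0943 0.0958]
0.23 [0.0883 
[... 686 characters left out ...]

0.15 [0.0904 0.0952 0.1002]
0.17 [0.095  0.097  0.0993]
0.19 [0.0923 0.0943 0.0966]
0.21 [0.0895 0.0916 0.0937]
0.23 [0.0867 0.0889 0.0911]
0.25 [0.0836 0.085  0.0862]
0.27 [0.072  0.0743 0.0825]
0.29 [0.0714 0.0767 0.0813]
0.31 [0.0764 0.0797 0.0873]
rim x [-0.1126  0.1063] y [-0.1229  0.1174]
rod -0.06 [-0.0496  0.1607  0.092 ] 0.0967
rod -0.04 [-0.0299  0.1599  0.0926] 0.0959
rod -0.02 [-0.009   0.1596  0.0928] 0.0977
rod 0.0 [0.0101 0.158  0.0942] 0.0985
rod 0.02 [0.0296 0.1575 0.0944] 0.0986
rod 0.04 [0.0522 0.1577 0.094 ] 0.0981
rod 0.06 [0.0696 0.1568 0.0944] 0.1024
rod 0.08 [0.0875 0.1594 0.092 ] 0.0952
bracket 261 [0.0881 0.1256 0.2083] [0.0965 0.188  0.2625] [0.0922 0.1626 0.2377]
```

```bash
sed -i 's/-15.5/-16/; s/0.505,-0.3615/0.503,-0.363/' h.py
python3 -m jog '[[[0.2,-0.15,0.2,0,0,0,1],[0.7,-0.6,0.25,0,0,0,1],[0.7,-0.6,0.25,0,0,0,1],[0.7,-0.6,0.25,0,0,0,1],[0.7,-0.6,0.25,0,0,0,1],[0.7,-0.6,0.25,0,0,0,1],[0.7,-0.6,0.25,0,0,0,1],[0.7,-0.6,0.25,0,0,0,1],[0.7,-0.6,0.25,0,0,0,1],[0.7,-0.6,0.25,0,0,0,1],[0.7,-0.6,0.25,0,0,0,1],[0.7,-0.6,0.25,0,0,0,1]]]' 30
```

```text
time_s: 1.1
tcp_pos: [0.4686, 0.4595, 0.331]
orientation: [[0.262, 0.965, -0.001], [0.965, -0.262, -0.0], [-0.0, -0.001, -1.0]]
ft_force: [-0.7, 1.6, -0.1]
width: 0.0853
```

```bash
python3 -m jog '[[[0.1,-0.9,0,0,0,0,0],[0.1,-0.9,0,0,0,0,0],[0.1,-0.9,0,0,0,0,0],[0.1,-0.9,0,0,0,0,0],[0.1,-0.9,0,0,0,0,0],[0.1,-0.9,0,0,0,0,0],[0.1,-0.9,0,0,0,0,0],[0.1,-0.9,0,0,0,0,0],[0.1,-0.9,0,0,0,0,0],[0.1,-0.9,0,0,0,0,0],[0.1,-0.9,0,0,0,0,0]]]'; python3 - <<'E'
from h import *
s=ctrl.get_state();print(s['joint_positions'].round(1),s['orientation'].round(3).tolist())
for b in[(.012,.165,.09),(.02,.165,.09)]:print(tow(b).round(4))
E
```

```text
time_s: 2.02
tcp_pos: [0.5076, 0.1005, 0.3308]
orientation: [[0.26, 0.966, -0.001], [0.966, -0.26, 0.001], [0.0, -0.001, -1.0]]
ft_force: [0.5, 0.3, -0.2]
width: 0.0426
[-27.   12.5  13.  112.7  -3.4  55.3  62.6] [[0.26, 0.966, -0.001], [0.966, -0.26, 0.001], [0.0, -0.001, -1.0]]
[ 0.56   -0.2077  0.09  ]
[ 0.5677 -0.2099  0.09  ]
```

```bash
python3 -m jog '[[[0.132,-0.773,0,0,0,0,0],[0.132,-0.773,0,0,0,0,0],[0.132,-0.773,0,0,0,0,0],[0.132,-0.773,0,0,0,0,0],[0.132,-0.773,0,0,0,0,0],[0.132,-0.773,0,0,0,0,0],[0.132,-0.773,0,0,0,0,0],[0.132,-0.773,-0.1,0,0,0,0],[0.132,-0.773,-0.3,0,0,0,0],[0.132,-0.773,-0.3,0,0,0,0],[0.132,-0.773,-0.3,0,0,0,0],[0.132,-0.773,-0.3,0,0,0,0]]]'; python3 - <<'E'
from h import *
for n in('scene','top'):
    d=cam(n); cv2.imwrite(f'pics/{n}1.png',d['img'][80:300,200:440] if n=='scene' else d['img'][80:300,200:440])
s=ctrl.get_state();print(s['joint_positions'].round(1),s['tcp_pos'],tobox(s['tcp_pos']))
E
```

```text
time_s: 3.02
tcp_pos: [0.5608, -0.205, 0.209]
orientation: [[0.255, 0.967, -0.006], [0.967, -0.255, 0.003], [0.002, -0.006, -1.0]]
ft_force: [-0.2, -0.9, 0.8]
width: 0.043
[  2.7  27.   18.3 110.3 -11.9  44.3 102.8] [ 0.56349129 -0.20735213  0.21306613] [0.01524559 0.166292   0.21306613]
```

View pics/scene1.png

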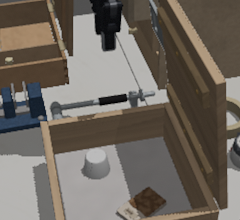

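View pics/top1.png

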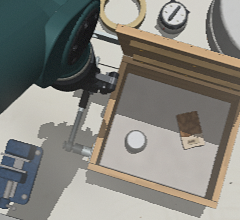

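The gripper hangs directly over the rod between the pads: rod at (110,98) in the scene crop and at about (88,100) in the top crop. Descending.

```bash
python3 -m jog '[[[0,0,-0.1,0,0,0,0],[0,0,-0.2,0,0,0,0],[0,0,-0.25,0,0,0,0],[0,0,-0.3,0,0,0,0],[0,0,-0.34,0,0,0,0],[0,0,-0.34,0,0,0,0],[0,0,-0.34,0,0,0,0]]]'; python3 - <<'E'
from h import *
for n in('scene','top'):
    d=cam(n); cv2.imwrite(f'pics/{n}2.png',cv2.resize(d['img'][130:230,230:370],None,fx=4,fy=4))
s=ctrl.get_state();print(s['tcp_pos'],tobox(s['tcp_pos']),s['ft_force'])
E
```

```text
time_s: 3.7
tcp_pos: [0.5633, -0.2088, 0.0772]
orientation: [[0.258, 0.966, 0.003], [0.966, -0.258, -0.0], [0.0, 0.003, -1.0]]
ft_force: [-0.3, -0.3, -0.3]
width: 0.0426
[ 0.56351436 -0.20934716  0.07787745] [0.01581768 0.16438061 0.07787745] [-0.46186046  0.30891795  0.99390369]
```

View pics/scene2.png

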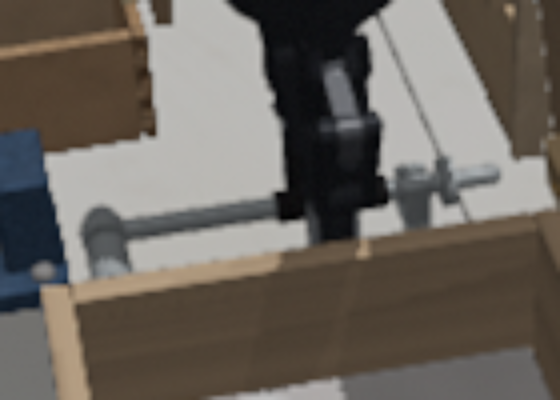

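View pics/top2.png

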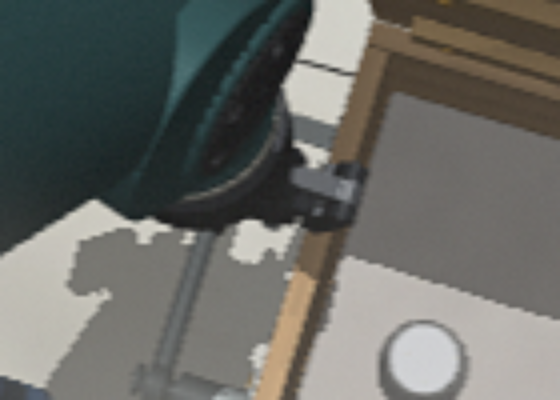

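The fingers straddle the black grip: it shows on both sides of them at (290,205) and (375,190). Now closing.

```bash
python3 -m jog '[[[0,0,-0.01,0,0,0,-0.5],[0,0,-0.01,0,0,0,-1],[0,0,-0.01,0,0,0,-1],[0,0,-0.01,0,0,0,-1],[0,0,-0.01,0,0,0,-1],[0,0,-0.01,0,0,0,-1]]]' 40
python3 - <<'E'
from h import *
from scipy.spatial.transform import Rotation as R
s=ctrl.get_state();p=s['tcp_pos'];O=s['orientation'];print(p,s['width'],s['ft_force'])
piv=tow([-.08,.165,.09]); ax=-RB[:,1]  # swinging tip (x+) up = rot about -y
print(piv,ax)
for f in np.arange(.08,.9,.08).tolist()+[.85,.88]:
    r=R.from_rotvec(ax*f);q=piv+r.apply(p-piv)
    print(round(f,2),((q-p)/.4).round(3),(ax*f/np.pi).round(3))
E
```

```text
time_s: 4.3
tcp_pos: [0.563, -0.2063, 0.0727]
orientation: [[0.259, 0.966, 0.003], [0.966, -0.259, 0.003], [0.004, 0.002, -1.0]]
ft_force: [1.5, 4.8, 4.5]
width: 0.0138
[ 0.56304709 -0.20625107  0.07266654] 0.01382899699430204 [1.46679018 4.7985941  4.54862887]
[ 0.47157923 -0.18234083  0.09      ] [-0.27563736 -0.9612617  -0.        ]
0.08 [ 0.003 -0.001  0.019] [-0.007 -0.024 -0.   ]
0.16 [ 0.004 -0.001  0.038] [-0.014 -0.049 -0.   ]
0.24 [ 0.003 -0.001  0.057] [-0.021 -0.073 -0.   ]
0.32 [ 0.002 -0.     0.077] [-0.028 -0.098 -0.   ]
0.4 [-0.002  0.     0.095] [-0.035 -0.122 -0.   ]
0.48 [-0.006  0.002  0.114] [-0.042 -0.147 -0.   ]
0.56 [-0.013  0.004  0.132] [-0.049 -0.171 -0.   ]
0.64 [-0.02   0.006  0.15 ] [-0.056 -0.196 -0.   ]
0.72 [-0.029  0.008  0.167] [-0.063 -0.22  -0.   ]
0.8 [-0.039  0.011  0.183] [-0.07  -0.245 -0.   ]
0.88 [-0.05   0.014  0.198] [-0.077 -0.269 -0.   ]
0.85 [-0.046  0.013  0.192] [-0.075 -0.26  -0.   ]
0.88 [-0.05   0.014  0.198] [-0.077 -0.269 -0.   ]
```

```bash
python3 -m jog '[[[0.003,-0.001,0.019,-0.007,-0.024,0,-1],[0.004,-0.001,0.038,-0.014,-0.049,0,-1],[0.003,-0.001,0.057,-0.021,-0.073,0,-1],[0.002,0,0.077,-0.028,-0.098,0,-1],[-0.002,0,0.095,-0.035,-0.122,0,-1],[-0.006,0.002,0.114,-0.042,-0.147,0,-1],[-0.013,0.004,0.132,-0.049,-0.171,0,-1],[-0.020,0.006,0.150,-0.056,-0.196,0,-1],[-0.029,0.008,0.167,-0.063,-0.22,0,-1],[-0.039,0.011,0.183,-0.07,-0.245,0,-1],[-0.045,0.013,0.190,-0.074,-0.259,0,-1],[-0.045,0.013,0.190,-0.074,-0.259,0,-1]]]'
python3 - <<'E'
from h import *
for n in('scene','top'):
    d=cam(n); cv2.imwrite(f'pics/{n}3.png',cv2.resize(d['img'][50:230,210:450],None,fx=3,fy=3))
s=ctrl.get_state();print(s['joint_positions'].round(1),s['tcp_pos'],tobox(s['tcp_pos']),s['ft_force'],s['width'])
O=s['orientation'];g=s['tcp_pos']-O[:,2]*.019;b=tobox(g);print(b,np.arctan2(b[2]-.09,b[0]+.08))
E
```

```text
time_s: 5.3
tcp_pos: [0.5603, -0.2054, 0.2181]
orientation: [[0.281, 0.829, 0.483], [0.96, -0.245, -0.136], [0.005, 0.502, -0.865]]
ft_force: [0.8, -0.4, -0.5]
width: 0.0003
[  5.7  19.2  12.7 130.  -87.8   4.5 176.7] [ 0.56855286 -0.20780585  0.22490844] [0.02023615 0.16725101 0.22490844] [0.71320103 0.64067658 0.50390361] 7.153178421458205e-06
[0.01043687 0.16721309 0.24118642] 1.0317152701157253
```

View pics/scene3.png

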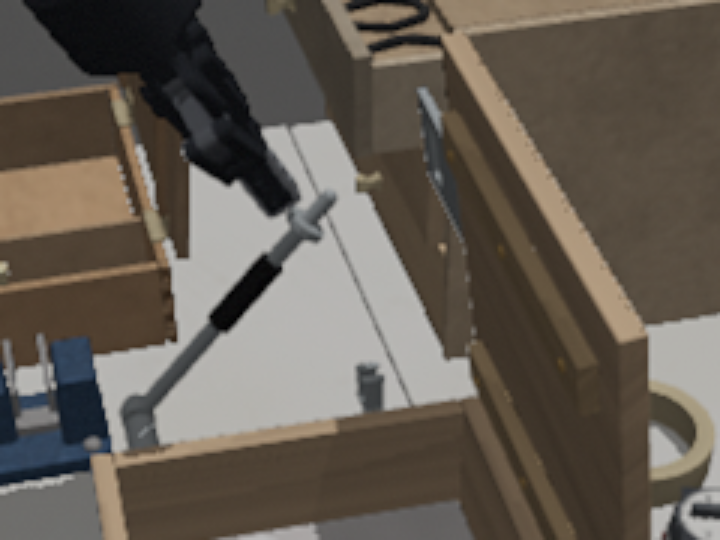

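The tool ran into its wrist limits and slipped off, but the rod is up: pivot at (135,410), tip at (332,197) and the clip empty at (370,380). Next I measure its angle.

```bash
cat > rod.py <<'E'
from h import *
def rod(d):
    B=tobox(cloud(d)); m=(d['z_map']>0)&(abs(B[...,1]-.162)<.012)&(B[...,2]>.105)&(B[...,0]>-.08)&(B[...,0]<.06)
    u=np.hypot(B[...,0]+.08,B[...,2]-.09); m&=(u>.03)&(u<.13); q=B[m]
    if len(q)<10: return None
    a=np.arctan2(q[:,2]-.09,q[:,0]+.08); 
    v=np.linalg.svd(q[:,[0,2]]-q[:,[0,2]].mean(0))[2][0]
    return len(q),np.median(a),np.arctan(v[1]/v[0])
def lid(d):
    B=tobox(cloud(d)); m=(d['z_map']>0)&(abs(B[...,1])<.11)
    a=np.arctan2(B[...,2]-.105,.11-B[...,0]);r=np.hypot(B[...,2]-.105,B[...,0]-.11)
    m&=(r>.1)&(r<.15)&(a>.6)&(a<1.7); return m.sum(),np.percentile(a[m],[5,25,50,75])
if __name__=='__main__':
    for n in('scene','top'):
        d=cam(n);print(n,rod(d),lid(d))
E
python3 rod.py
```

```text
scene (426, np.float64(0.8713940431009226), np.float64(0.8493049862497067)) (np.int64(1095), array([1.4203923 , 1.42373087, 1.42625094, 1.42898642]))
top (20, np.float64(0.9209610583390793), np.float64(0.558184582269909)) (np.int64(136), array([1.433419  , 1.43693628, 1.44097108, 1.44427162]))
```

View pics/top3.png

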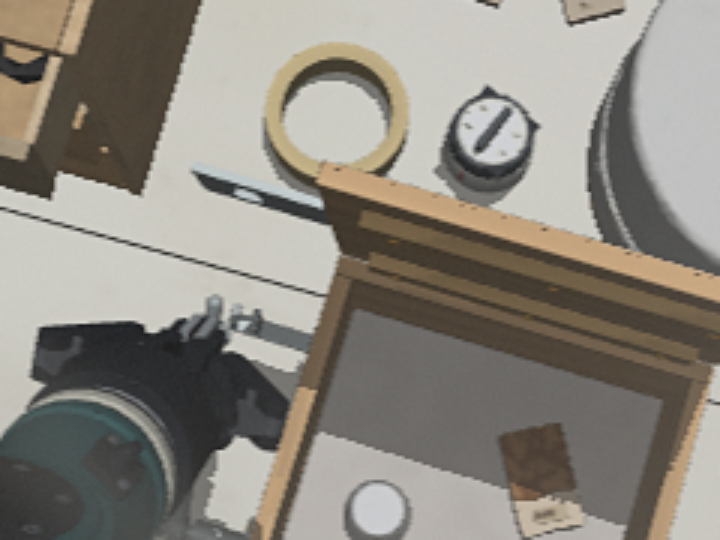

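Scene fit: rod about 0.85 rad, at its stop. The lid is still at about 1.43. Backing away upward and untilting.

```bash
python3 -m jog '[[[0,0,0.1,0,0,0,-1],[0,0,0.2,0,0,0,-1],[-0.1,0,0.3,0.015,0.05,0,-1],[-0.1,0,0.4,0.03,0.1,0,-1],[-0.1,0,0.4,0.04,0.14,0,-1],[-0.1,0,0.4,0.046,0.16,0,-1],[-0.1,0,0.4,0.046,0.16,0,-1],[-0.1,0,0.4,0.046,0.16,0,-1],[-0.1,0,0.4,0.046,0.16,0,-1]]]'
cat > tgt.py <<'E'
from h import *
from scipy.spatial.transform import Rotation as R
def ori(t):
    t=np.deg2rad(t);return RB@np.array([[np.cos(t),0,np.sin(t)],[0,-1,0],[np.sin(t),0,-np.cos(t)]])
def delta(s,p,O): return ((p-s['tcp_pos'])/.4).round(3),(R.from_matrix(O@s['orientation'].T).as_rotvec()/np.pi).round(3)
def edge(th,y,dep=0): # mid-thickness point, dep inward from edge
    r=.225-dep; c,s=np.cos(th),np.sin(th); return np.array([.11-r*c+.006*s,y,.105+r*s+.006*c])
E
python3 - <<'E'
from tgt import *
s=ctrl.get_state();print(s['joint_positions'].round(1),s['tcp_pos'],s['orientation'].round(3).tolist())
for t in(0,10):print(delta(s,tow([0.075,-.05,.42]),ori(t)))
E
```

```text
time_s: 6.25
tcp_pos: [0.5349, -0.2081, 0.3872]
orientation: [[0.278, 0.96, 0.02], [0.961, -0.278, -0.008], [-0.002, 0.021, -1.0]]
ft_force: [1.6, 0.4, -0.8]
width: -0.0002
[-28.2  22.4  62.3 104.  -22.   65.6 115.1] [ 0.5349085  -0.20811736  0.38724725] [[0.278, 0.96, 0.02], [0.961, -0.278, -0.008], [-0.002, 0.021, -1.0]]
(array([ 0.066, -0.559,  0.082]), array([ 0.007,  0.003, -0.499]))
(array([ 0.066, -0.559,  0.082]), array([ 0.037, -0.051, -0.497]))
```

```bash
python3 -m jog '[[[0.02,-0.1,0.12,0,0,-0.5,-0.3],[0.066,-0.3,0.12,0,0,-0.5,-0.3],[0.066,-0.559,0.12,0,0,-0.5,-0.3],[0.066,-0.559,0.12,0,0,-0.5,-0.3],[0.066,-0.559,0.12,0,0,-0.5,-0.3],[0.066,-0.559,0.12,0,0,-0.5,-0.3],[0.066,-0.559,0.12,0,0,-0.5,-0.3],[0.066,-0.559,0.12,0,0,-0.5,-0.3],[0.066,-0.559,0.12,0,0,-0.5,-0.3],[0.066,-0.559,0.12,0,0,-0.5,-0.3],[0.066,-0.559,0.12,0,0,-0.5,-0.3],[0.066,-0.559,0.12,0,0,-0.5,-0.3]]]'
python3 - <<'E'
from tgt import *
s=ctrl.get_state();print(s['joint_positions'].round(1),s['tcp_pos'],s['orientation'].round(3).tolist(),s['width'])
for n in('scene','top'):
    d=cam(n); cv2.imwrite(f'pics/{n}4.png',d['img'])
for t in(0,8,20):
    print(t,delta(s,tow(edge(1.43,-.05)+[0,0,.03]),ori(t)))
E
```

```text
time_s: 7.25
tcp_pos: [0.557, -0.4313, 0.431]
orientation: [[0.976, -0.218, -0.002], [-0.218, -0.976, -0.018], [0.001, 0.018, -1.0]]
ft_force: [0.5, 0.1, -0.4]
width: 0.0301
[ -5.1  41.4  75.2  83.5 -39.4  84.4  56.8] [ 0.55700037 -0.43133723  0.43100356] [[0.976, -0.218, -0.002], [-0.218, -0.976, -0.018], [0.001, 0.018, -1.0]] 0.030056139332017996
0 (array([ 0.033, -0.007, -0.181]), array([ 0.006, -0.001, -0.019]))
8 (array([ 0.033, -0.007, -0.181]), array([-0.005, -0.044, -0.019]))
20 (array([ 0.033, -0.007, -0.181]), array([-0.022, -0.109, -0.018]))
```

View pics/scene4.png

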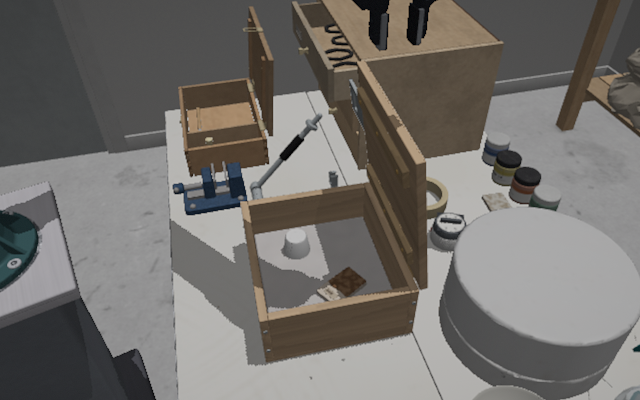

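The rod stays up by itself, with its tip at (319,117). The gripper is above the lid. Next: line it up over the lid edge.

```bash
python3 -m jog '[[[0.033,-0.007,-0.06,-0.005,-0.044,-0.019,-0.2],[0.033,-0.007,-0.12,-0.005,-0.044,-0.019,-0.2],[0.033,-0.007,-0.18,-0.005,-0.044,-0.019,-0.2],[0.033,-0.007,-0.18,-0.005,-0.044,-0.019,-0.2],[0.033,-0.007,-0.18,-0.005,-0.044,-0.019,-0.2]]]'
python3 - <<'E'
from tgt import *
s=ctrl.get_state();print(s['joint_positions'].round(1),s['tcp_pos'],tobox(s['tcp_pos']),s['width'])
d=cam('scene'); cv2.imwrite('pics/scene5.png',cv2.resize(d['img'][40:220,300:480],None,fx=3.3,fy=3.3))
d=cam('top'); cv2.imwrite('pics/top5.png',cv2.resize(d['img'][50:220,300:520],None,fx=3.3,fy=3.3))
O=ori(8)
for dep in(0,.015): print(delta(s,tow(edge(1.43,-.05)+np.array([.139,0,-.99])*dep),O))
E
```

```text
time_s: 7.77
tcp_pos: [0.5695, -0.4332, 0.3585]
orientation: [[0.954, -0.269, 0.134], [-0.267, -0.963, -0.035], [0.138, -0.002, -0.99]]
ft_force: [0.7, -1.1, 0.3]
width: 0.0341
[ -5.5  41.8  72.7  93.  -48.1  72.3  59.7] [ 0.56952108 -0.43323086  0.35852119] [ 0.08330242 -0.04917454  0.35852119] 0.03414831454822604
(array([ 0.002, -0.003, -0.075]), array([-0.001, -0.   , -0.002]))
(array([ 0.007, -0.004, -0.112]), array([-0.001, -0.   , -0.002]))
```

View pics/scene5.png

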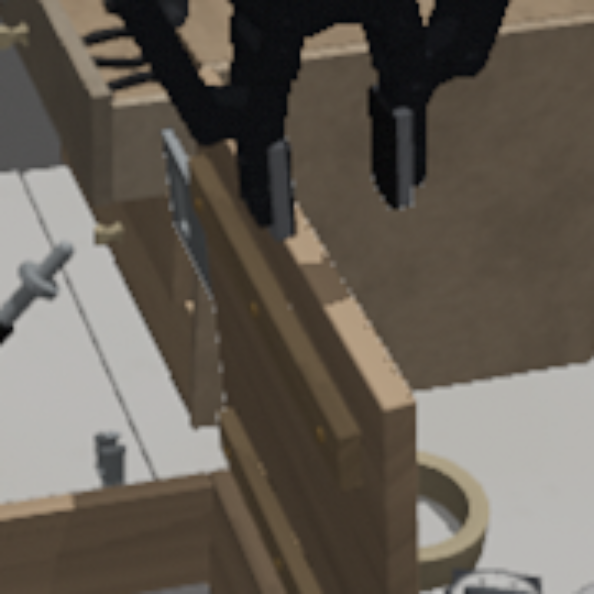

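View pics/top5.png

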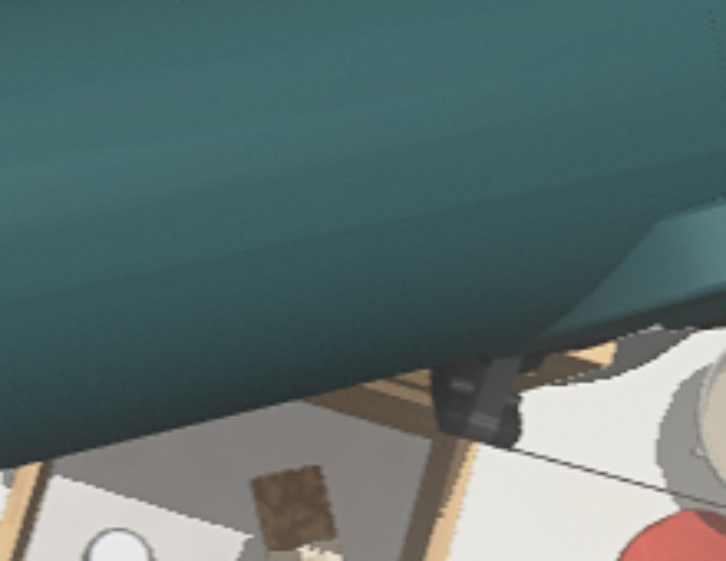

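The fingertips, at (285,235) and (402,200), lie on either side of the lid's edge. Lowering over it.

```bash
python3 -m jog '[[[0.002,-0.003,-0.04,0,0,0,-0.2],[0.003,-0.003,-0.075,0,0,0,-0.2],[0.005,-0.004,-0.1,0,0,0,-0.2],[0.007,-0.004,-0.117,0,0,0,-0.2],[0.007,-0.004,-0.117,0,0,0,-0.2]]]'
python3 - <<'E'
from tgt import *
from rod import *
s=ctrl.get_state();print(s['joint_positions'].round(1),tobox(s['tcp_pos']),s['width'],s['ft_force'])
d=cam('scene'); print(rod(d),lid(d));cv2.imwrite('pics/scene6.png',cv2.resize(d['img'][40:220,300:480],None,fx=3.3,fy=3.3))
E
```

```text
time_s: 8.28
tcp_pos: [0.5715, -0.4345, 0.3101]
orientation: [[0.953, -0.272, 0.132], [-0.27, -0.962, -0.034], [0.137, -0.003, -0.991]]
ft_force: [-0.0, 0.6, -0.0]
width: 0.0343
[ -4.5  44.1  70.3  95.9 -50.9  68.5  62. ] [ 0.08555903 -0.04979815  0.31006019] 0.03425127406699816 [-0.02796238  0.55334444 -0.03241367]
(426, np.float64(0.8721425786244972), np.float64(0.8521608869281514)) (np.int64(1040), array([1.41983941, 1.42324451, 1.42579215, 1.42862328]))
```

View pics/scene6.png

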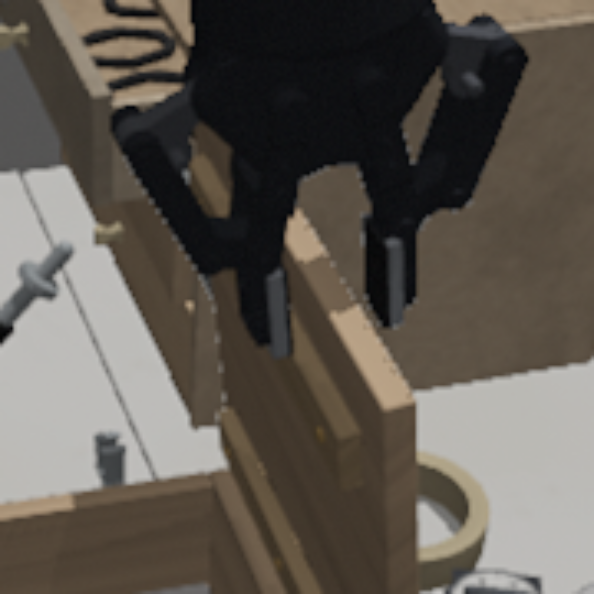

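The fingers straddle the lid edge freely, with tips at (280,350) and (390,320). Narrowing the gap, then pushing down along the arc with the gripper turning along with it.

```bash
python3 -m jog '[[[0,0,0,0,0,0,-0.48],[0,0,0,0,0,0,-0.48],[0,0,0,0,0,0,-0.48]]]'
cat > arc.py <<'E'
from tgt import *
import sys
s=ctrl.get_state();print(s['joint_positions'].round(1),tobox(s['tcp_pos']),s['width'],s['ft_force'])
for th in np.arange(float(sys.argv[1]),float(sys.argv[2])-1e-6,-.04):
    a,b=delta(s,tow(edge(th,-.05,.015)),ori(90-np.rad2deg(th)));print(round(th,2),a.tolist()+b.tolist())
E
python3 arc.py 1.4 1.16
```

```text
time_s: 8.58
tcp_pos: [0.5716, -0.4362, 0.3135]
orientation: [[0.952, -0.273, 0.136], [-0.27, -0.962, -0.038], [0.141, -0.001, -0.99]]
ft_force: [-0.2, 0.4, -0.9]
width: 0.0221
[ -4.5  43.9  70.5  95.7 -50.8  68.5  61.9] [ 0.08613703 -0.05140857  0.31353772] 0.022097221583327505 [-0.23608853  0.43842754 -0.92187334]
1.4 [-0.013, 0.007, -0.001, -0.003, -0.009, -0.001]
1.36 [-0.033, 0.013, -0.005, -0.006, -0.021, -0.001]
1.32 [-0.053, 0.019, -0.009, -0.01, -0.033, -0.001]
1.28 [-0.073, 0.024, -0.014, -0.013, -0.046, -0.001]
1.24 [-0.092, 0.03, -0.02, -0.017, -0.058, -0.001]
1.2 [-0.111, 0.036, -0.027, -0.02, -0.07, -0.001]
1.16 [-0.13, 0.041, -0.034, -0.024, -0.082, -0.001]
```

```bash
python3 -m jog '[[[-0.013,0.005,-0.001,-0.003,-0.009,0,-0.48],[-0.033,0.011,-0.005,-0.006,-0.021,0,-0.48],[-0.053,0.016,-0.009,-0.01,-0.033,0,-0.48],[-0.073,0.022,-0.014,-0.013,-0.046,0,-0.48],[-0.092,0.028,-0.02,-0.017,-0.058,0,-0.48],[-0.101,0.031,-0.023,-0.018,-0.064,0,-0.48],[-0.101,0.031,-0.023,-0.018,-0.064,0,-0.48]]]'
python3 - <<'E'
from rod import *
d=cam('scene'); print(rod(d),lid(d));cv2.imwrite('pics/scene7.png',cv2.resize(d['img'][40:240,250:480],None,fx=3,fy=3))
E
python3 arc.py 1.2 0.84
```

```text
time_s: 9.17
tcp_pos: [0.5286, -0.4233, 0.3039]
orientation: [[0.903, -0.276, 0.33], [-0.26, -0.961, -0.091], [0.343, -0.004, -0.939]]
ft_force: [-0.7, 0.7, -0.3]
width: 0.0222
(427, np.float64(0.8735118979278649), np.float64(0.8514237105395152)) (np.int64(50), array([1.21608985, 1.21754884, 1.21871127, 1.21943123]))
[ -6.1  36.   69.  109.5 -60.5  54.9  74.7] [ 0.04278349 -0.05060007  0.30414665] 0.02219052462619657 [0.15888689 0.00289805 1.18789301]
1.2 [-0.007, 0.004, -0.003, -0.003, -0.006, -0.001]
1.16 [-0.026, 0.009, -0.011, -0.006, -0.018, -0.001]
1.12 [-0.045, 0.014, -0.019, -0.01, -0.031, -0.001]
1.08 [-0.063, 0.02, -0.028, -0.013, -0.043, -0.001]
1.04 [-0.081, 0.025, -0.038, -0.017, -0.055, -0.001]
1.0 [-0.099, 0.03, -0.048, -0.02, -0.067, -0.001]
0.96 [-0.116, 0.035, -0.059, -0.024, -0.08, -0.001]
0.92 [-0.132, 0.04, -0.071, -0.027, -0.092, -0.001]
0.88 [-0.148, 0.044, -0.084, -0.031, -0.104, -0.001]
0.84 [-0.164, 0.049, -0.097, -0.034, -0.116, -0.001]
```

View pics/scene7.png

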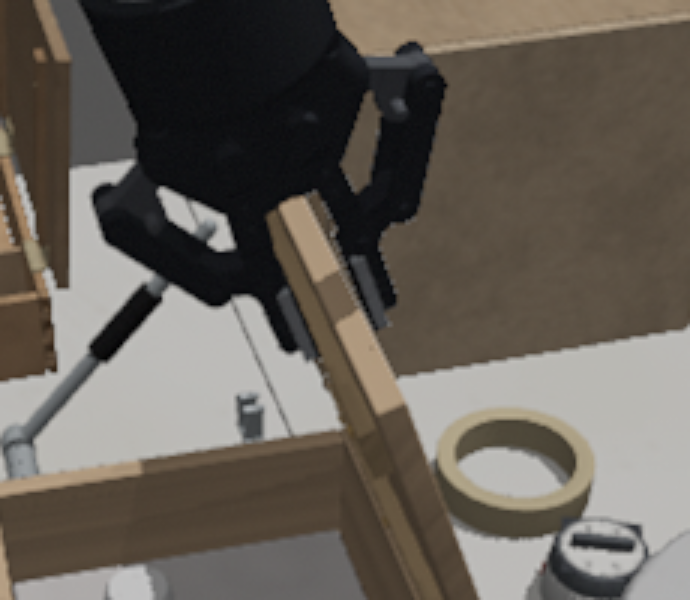

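The lid is still straddled and is near 1.22; the fingers at (290,330) and (370,300) track it. Joint margins are good. Continuing slowly to about 1.0.

```bash
python3 -m jog '[[[-0.012,0.004,-0.005,-0.004,-0.009,0,-0.48],[-0.026,0.008,-0.011,-0.006,-0.018,0,-0.48],[-0.035,0.011,-0.015,-0.008,-0.024,0,-0.48],[-0.045,0.014,-0.019,-0.01,-0.031,0,-0.48],[-0.054,0.017,-0.024,-0.012,-0.037,0,-0.48],[-0.063,0.020,-0.028,-0.013,-0.043,0,-0.48],[-0.072,0.022,-0.033,-0.015,-0.049,0,-0.48],[-0.081,0.025,-0.038,-0.017,-0.055,0,-0.48],[-0.090,0.028,-0.043,-0.019,-0.061,0,-0.48],[-0.099,0.030,-0.048,-0.02,-0.067,0,-0.48],[-0.099,0.030,-0.048,-0.02,-0.067,0,-0.48]]]'
python3 - <<'E'
from rod import *
d=cam('scene'); print(rod(d),lid(d));cv2.imwrite('pics/scene8.png',cv2.resize(d['img'][40:240,250:480],None,fx=3,fy=3))
E
python3 arc.py 1.0 0.8
```

```text
time_s: 10.13
tcp_pos: [0.4906, -0.4115, 0.284]
orientation: [[0.811, -0.273, 0.517], [-0.23, -0.962, -0.148], [0.538, 0.001, -0.843]]
ft_force: [-2.8, 1.4, -0.5]
width: 0.0225
(153, np.float64(0.8680853295271698), np.float64(0.8429284657655657)) (np.int64(988), array([1.0509828 , 1.05833087, 1.0671677 , 1.07700187]))
[ -2.   28.4  62.1 122.8 -79.6  43.3  98. ] [ 0.00169558 -0.05005283  0.2840788 ] 0.02239574114340612 [-2.98344634  0.37276604  0.25343288]
1.0 [-0.0, 0.0, 0.002, 0.0, -0.001, -0.001]
0.96 [-0.017, 0.005, -0.009, -0.003, -0.013, -0.001]
0.92 [-0.034, 0.01, -0.021, -0.007, -0.026, -0.001]
0.88 [-0.05, 0.015, -0.034, -0.01, -0.038, -0.001]
0.84 [-0.066, 0.019, -0.047, -0.014, -0.05, -0.001]
0.8 [-0.081, 0.023, -0.061, -0.017, -0.062, -0.001]
```

View pics/scene8.png

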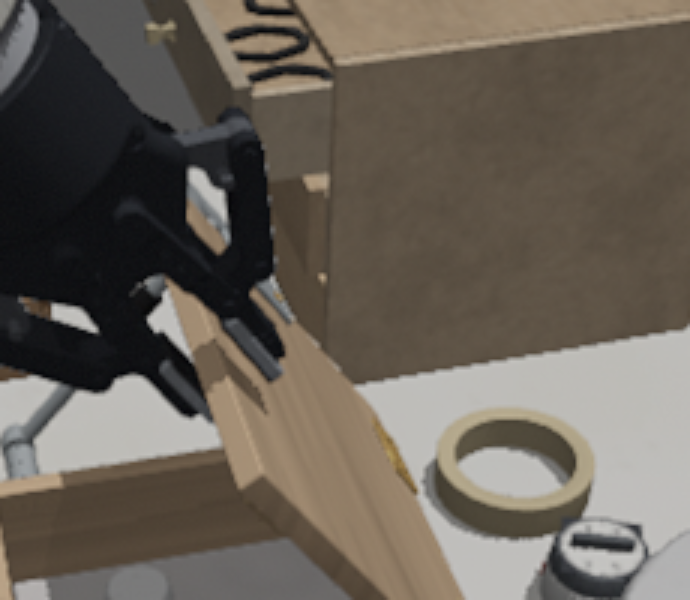

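The lid is at about 1.0, still between the fingers at (190,400) and (255,350), with its left side over the rod. Joint 5 is nearing its range, so I keep the orientation fixed for the rest; the slack allows it.

```bash
python3 -m jog '[[[-0.008,0.002,-0.004,0,0,0,-0.46],[-0.017,0.005,-0.009,0,0,0,-0.46],[-0.025,0.007,-0.015,0,0,0,-0.46],[-0.034,0.01,-0.021,0,0,0,-0.46],[-0.042,0.012,-0.028,0,0,0,-0.46],[-0.042,0.012,-0.028,0,0,0,-0.46]]]'
python3 - <<'E'
from rod import *
d=cam('scene'); print(rod(d),lid(d));cv2.imwrite('pics/scene9.png',cv2.resize(d['img'][40:240,250:480],None,fx=3,fy=3))
d=cam('top'); cv2.imwrite('pics/top9.png',cv2.resize(d['img'][40:240,230:460],None,fx=3,fy=3))
E
python3 arc.py 0.92 0.8
```

```text
time_s: 10.68
tcp_pos: [0.4736, -0.406, 0.2722]
orientation: [[0.812, -0.273, 0.517], [-0.23, -0.962, -0.147], [0.537, 0.001, -0.843]]
ft_force: [-1.3, 0.8, -1.6]
width: 0.023
(118, np.float64(0.8773109866828908), np.float64(0.9905154085056749)) (np.int64(1528), array([0.95346958, 0.96037226, 0.96895395, 0.97956383]))
[ -0.8  28.   61.3 125.2 -81.7  42.7 101.8] [-0.01628105 -0.04941009  0.27222929] 0.023158788423992202 [-1.51168346  0.82963141 -2.21977006]
0.92 [0.009, -0.004, 0.009, -0.007, -0.026, -0.001]
0.88 [-0.007, 0.001, -0.004, -0.011, -0.038, -0.001]
0.84 [-0.023, 0.005, -0.017, -0.014, -0.05, -0.001]
0.8 [-0.038, 0.009, -0.031, -0.018, -0.063, -0.001]
```

View pics/scene9.png

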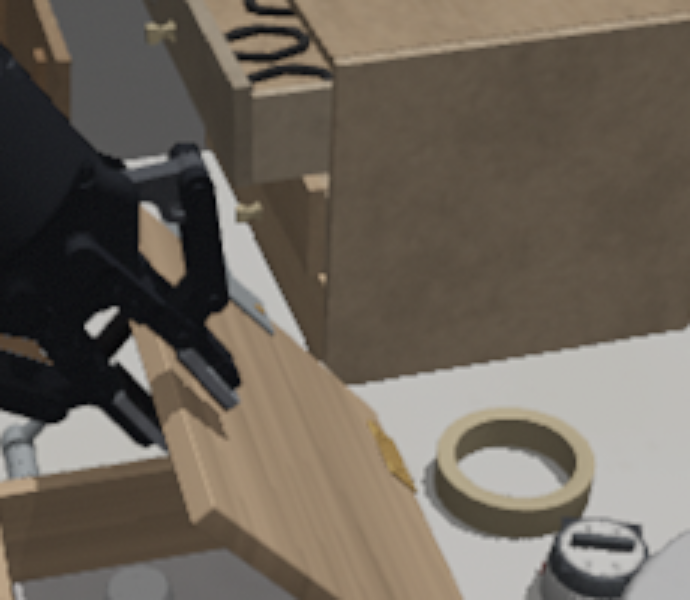

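View pics/top9.png

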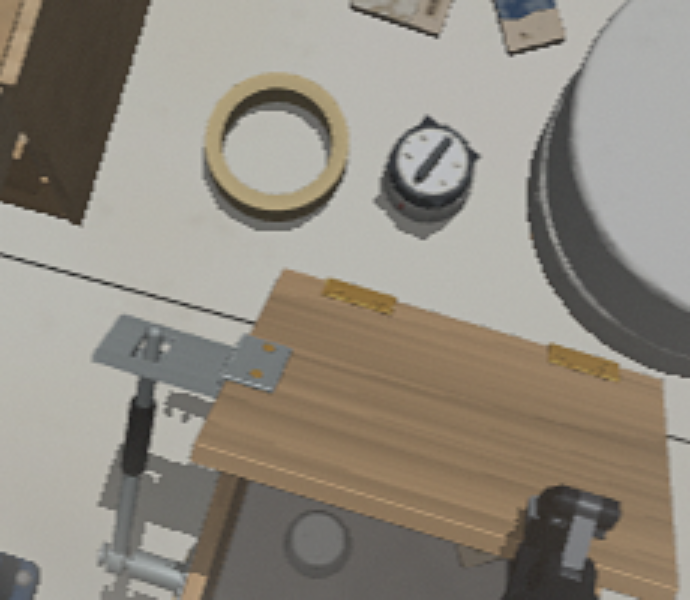

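The top view shows the rod tip in the bracket slot at (153,345). The lid is at about 0.87. Easing down further until the collar carries it.

```bash
python3 -m jog '[[[-0.007,0.002,-0.005,0,0,0,-0.46],[-0.014,0.003,-0.010,0,0,0,-0.46],[-0.020,0.004,-0.015,0,0,0,-0.46],[-0.020,0.004,-0.015,0,0,0,-0.46],[-0.020,0.004,-0.015,0,0,0,-0.46]]]'
cat > look.py <<'E'
from rod import *
import sys
d=cam('scene'); print(rod(d),lid(d));cv2.imwrite(f'pics/scene{sys.argv[1]}.png',cv2.resize(d['img'][40:240,250:480],None,fx=3,fy=3))
d=cam('top'); print(lid(d));cv2.imwrite(f'pics/top{sys.argv[1]}.png',cv2.resize(d['img'][40:240,230:460],None,fx=3,fy=3))
E
python3 look.py 10
python3 arc.py 0.86 0.8
```

```text
time_s: 11.2
tcp_pos: [0.4669, -0.4051, 0.2673]
orientation: [[0.81, -0.273, 0.518], [-0.229, -0.962, -0.148], [0.539, 0.001, -0.842]]
ft_force: [0.0, -0.2, 0.4]
width: 0.0229
(111, np.float64(0.8736199835151804), np.float64(0.8987256018910821)) (np.int64(1608), array([0.93823073, 0.94480916, 0.95350367, 0.96412867]))
(np.int64(2081), array([0.95015544, 0.95922771, 0.96922472, 0.98161754]))
[ -0.   27.9  60.8 126.2 -82.9  42.5 103.7] [-0.02288736 -0.050397    0.26743427] 0.023170047770106356 [-0.5617029   0.44899118  0.25658757]
0.86 [0.001, 0.001, 0.002, -0.012, -0.043, -0.001]
0.82 [-0.014, 0.005, -0.012, -0.015, -0.056, -0.001]
```

View pics/scene10.png

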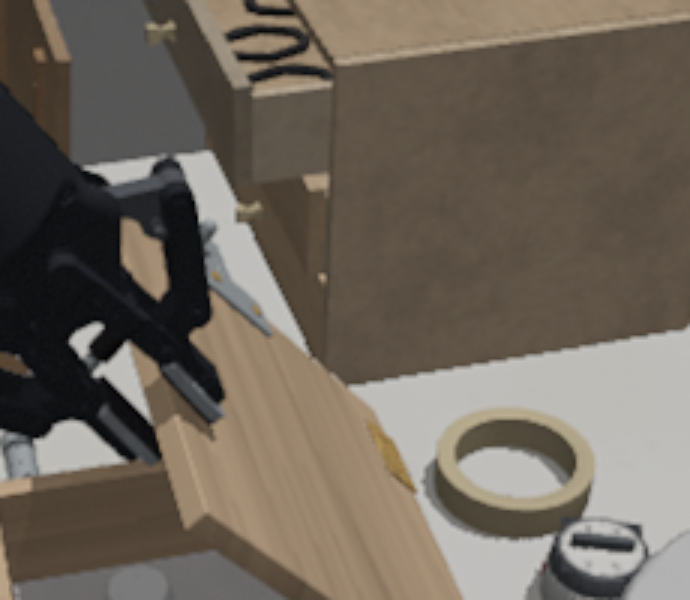

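View pics/top10.png

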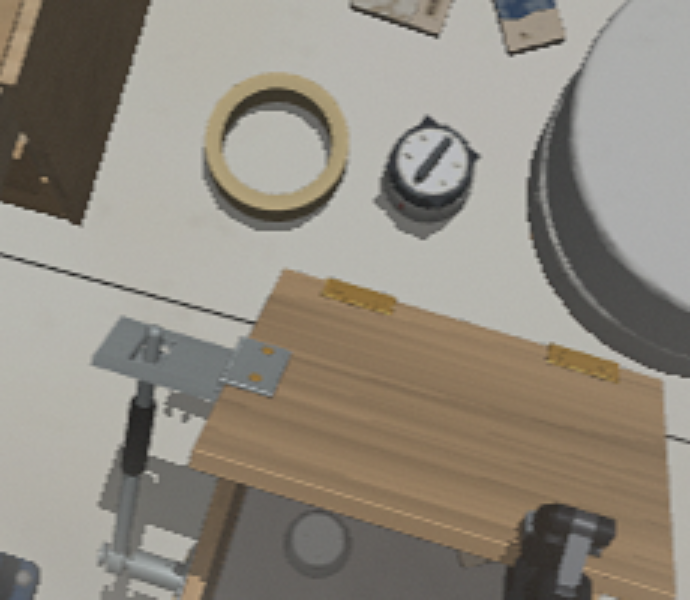

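The rod tip stands above the bracket at (208,232). The lid stopped while the gripper went on, and the wrist force is near zero. I move slightly more to confirm that it is seated.

```bash
python3 -m jog '[[[-0.006,0.002,-0.006,0,0,0,-0.46],[-0.010,0.003,-0.010,0,0,0,-0.46],[-0.010,0.003,-0.010,0,0,0,-0.3],[-0.010,0.003,-0.010,0,0,0,-0.3]]]'; python3 look.py 11
```

```text
time_s: 11.63
tcp_pos: [0.4625, -0.4036, 0.2629]
orientation: [[0.811, -0.272, 0.518], [-0.229, -0.962, -0.148], [0.538, 0.001, -0.843]]
ft_force: [-0.4, 0.3, -0.4]
width: 0.0297
(124, np.float64(0.8687780869776254), np.float64(0.8667875054931827)) (np.int64(1623), array([0.93589721, 0.94269233, 0.95128529, 0.96191571]))
(np.int64(2063), array([0.94827892, 0.95734123, 0.96741078, 0.97974135]))
```

View pics/scene11.png

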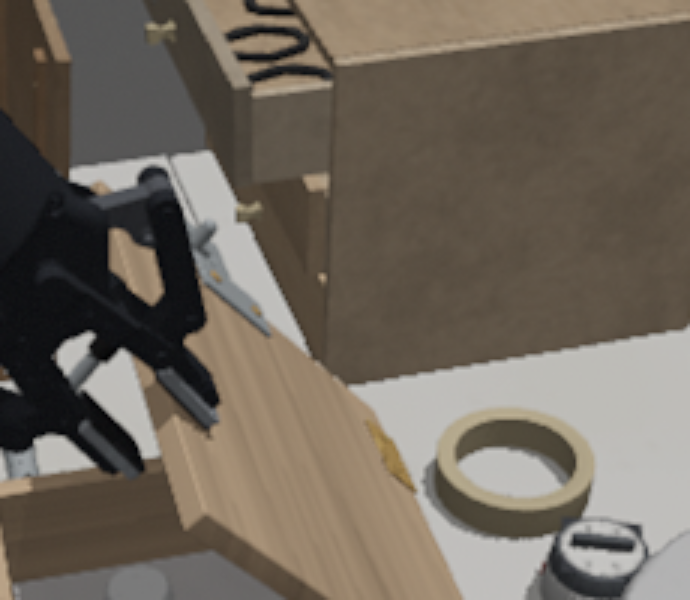

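The lid did not move (0.002 rad), so it is seated. The lower finger is clear at (120,460). Opening and backing out along the fingers.

```bash
python3 -m jog '[[[0.006,-0.002,0.008,0,0,0,0],[0.006,-0.002,0.008,0,0,0,0],[-0.03,0.008,0.06,0,0,0,0],[-0.07,0.02,0.12,0,0,0,0],[-0.11,0.03,0.19,0,0,0,0],[-0.13,0.037,0.22,0,0,0,0],[-0.13,0.037,0.3,0,0,0,0],[-0.13,0.037,0.3,0,0,0,0]]]'; python3 look.py 12
```

```text
time_s: 12.4
tcp_pos: [0.4118, -0.3915, 0.3887]
orientation: [[0.806, -0.272, 0.525], [-0.227, -0.962, -0.151], [0.547, 0.003, -0.837]]
ft_force: [0.6, -1.8, 0.9]
width: 0.0429
(265, np.float64(0.8788287091120021), np.float64(0.8802919239709884)) (np.int64(1617), array([0.93639788, 0.94289591, 0.95140523, 0.96180882]))
(np.int64(2077), array([0.9481801 , 0.95719203, 0.96748226, 0.97960748]))
```

View pics/scene12.png

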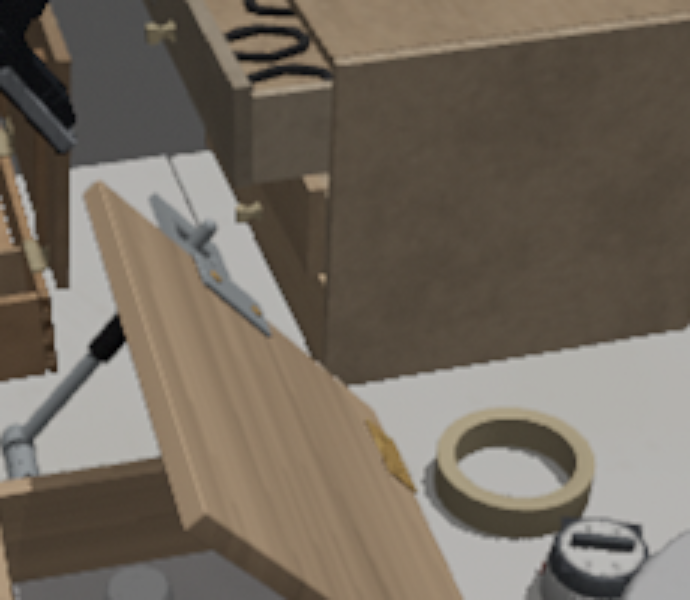

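View pics/top12.png

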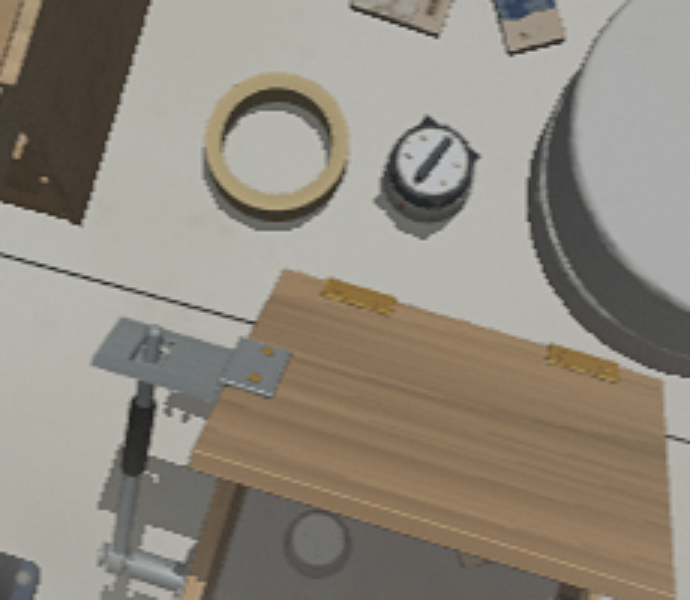

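The lid stands free on the rod and has not moved. The tip shows through the slot at (205,232), and the gripper is clear. Handing in.

```bash
python3 -c "
from h import *
print(ctrl.sign_off(), ctrl.get_state()['time_s'])"
```

```text
the job is handed in; nothing more can be done
the job is handed in; nothing more can be done
```

The lid now rests on the prop rod with the gripper clear, and I handed the job in at about 12.5 s of the 48 s allowed; no verdict is reported.

**How it went:**
- I gripped the rod by its rubber grip and snapped it out of the clip. I then swung it up to its stop, where it measured about 0.85 rad with the lid still standing at about 1.43 rad.
- I set the open fingers loosely either side of the lid's free edge instead of pinching it. The outer finger pushed the lid and the inner one carried it down along the arc until the collar took the weight. Then I opened the gripper and backed out.

**Last checks:**
- **Lid:** it is at about 0.86 rad, from the outer-face reading of about 0.95 less the plate thickness. That reading changed by less than 0.001 rad on release.
- **Rod:** its tip is visible through the slot in both views. The last slope fit gave about 0.87–0.88 rad, slightly above the 0.847 stop, because the rod was partly hidden.
- **Contact:** the wrist force was near zero when the gripper moved on and the lid stayed put, so the collar is carrying it.
- **Not measured:** I judged how far the tip stands through the slot, and the force of the lid on the rod, only from the views and from the lid angle.

**What went wrong:** near the end of the rod swing the wrist reached its joint limits and the fingers slipped off the rod. The rod was already at its stop, so nothing was lost. For the last part of the lowering I held the tool's tilt fixed, because joint 5 was nearing its limit.

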